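# Trip the hidden latch and open the battery tray

## Robot

A 6-joint arm with a two-finger parallel gripper is mounted at the origin on a cart in front of the work surface, level with it; the furniture and walls round the work are solid. World frame = base frame: x ahead of the robot, y to its left, z up, the work surface at z = 0. Lengths are in mm, angles in rad, forces in N, time in s.
With the tool pointing down it reaches from about 350 to 975 mm from the base axis. Payload 7.1 kg.
Tool frame: the origin (TCP) lies between the finger pads; the fingertips stand 19 mm ahead of it and the grasp point (between the pads) is the TCP; y points along the fingers, z is the direction in which the jaws open and shut, and the axes are right-handed (so a half turn about y gives the same grasp; the last joint's range is limited). The gripper opens to 88 mm and grips with 3 to 60 N. Pads are 20 mm wide; open, the fingers measure 115 mm over their backs; the gripper's body (75 mm by 178 mm) begins 61 mm behind the grasp point.
Start: joints at [1.281, 0.423, 1.63, -0, 1.089, -0.019], TCP at [167.157, 602.215, 241.675] pointing down, gripper open.
Joint ranges: [-3, 3], [-0.9, 2.11], [0.09, 2.58], [-1.31, 4.45], [0.11, 2.69], [-2.54, 2.54]. Speed limits (rad/s): [2.39, 2.39, 3.01, 3.14, 3.14, 3.14].

## Interface

Orientations are given as a rotation vector (axis times angle).
In Python, from workcell import ctrl gives the robot as it stands.
- The arm moves only by the tool servo_tool, never from a script. Its argument "moves" is text: rows parted by semicolons, each of 6 numbers parted by spaces: the shift along the world's x, y, z in m, then the turn, a rotation vector about the world's x, y, z in degrees. A call has 1 to 8 rows; each row is the pose to reach, as a shift and turn from the pose commanded when the call began; what a row does not reach only later rows make up. A row lasts 1/8 s, in which the tool goes at most 62.5 mm and 10.7 degrees, less where a joint would pass 70% of its speed; a pose out of reach is approached as far as the arm can. A call with a gripper value outside its range is refused whole. "hand" is the closure in counts, from 0 (fully open) to 255 (shut), set as the call begins (left out, the last holds). The fingers move at their own pace and stop on an object; the grip force is fixed at half the most. Time passes only in rows, so rows that repeat a pose let the fingers close. It gives the time, the measured TCP pose, the force and the opening at its end, in the units of the state.
- ctrl.get_obs(): the state, without advancing time (a new reading comes with each control period).
- ctrl.get_image(name): name is "scene" or "top" or "wrist"; returns a dict with "pixels" (480x640x3 uint8, red, green, blue), "depth" (480x640 float32, mm along the optical axis (not along the pixel's ray), 0 where there is no reading), "vertical_fov" (degrees; the focal length in pixels is half the picture's height over the tangent of half this angle, whatever the lens; pixels are square), "cx", "cy" (the principal point, pixels), "xyz" and "attitude" of the camera in the world; the wrist camera has in their place "T_tool_cam" (4x4, takes a point from camera to tool coordinates, whose origin is the TCP and whose axes are the tool frame's). Camera axes: x right, y up, looking along -z (the intrinsics and any distortion apply to the point x, -y, -z); pixel columns grow to the right and rows downward; lengths in mm; the calibration is good to about 2 mm. A picture is of the moment at which its call begins: read the wrist's pose just before it.
- ctrl.close_job(): hands the job in, once; it reports no verdict.
The state is a dict: "t": time; "qpos": joint angles; "qvel": joint speeds; "joint_torque": joint torques, N m; "ee_pos": TCP position; "orientation": TCP orientation; "ft_force": force on the tool from outside, world axes, zero at the start; "moment": the same for the moment, N m; "width": finger opening in mm.
Only numpy, scipy, OpenCV 4.12 (cv2) and the standard library are available. Lean on these libraries where they do the work, as an engineer would, in place of code of your own. Each camera call takes 0.05 s, during which the arm holds its last target.

## Task

The batteries in the grey sloping-front recorder are due for a change. Take the screwdriver from its wooden stand, push its blade straight in through the small access hole in the sloping panel until the hidden spring latch trips and the battery tray jumps out at the front; then put the screwdriver back upright in a hole of its stand and pull the tray fully out to its stop. Leave the mug and the loose pipe fittings where they are.

Things in the scene. Friction and masses are not known exactly. Their poses are not given: they have to be found in the camera images.
- recorder: Pressure-test recorder, grey metal case fixed on the bench: 175 mm deep (x), 160 wide (y), 128 high; grip bar and brass port on top reach 152. Origin at bench height, mid width. x points from front to rear, z up. Front: upright plane x = -100 mm, 58 high. From there a panel rises rearward at 35 degrees to x = 0, z = 128; then flat to x = 75. Gauge, read-out and keys stand up to 8 mm out of the panel.
- access_hole (a point): Centre of the mouth of the round access hole in the sloping panel, at (-20, 0, 114) mm in the recorder's frame; 12 mm wide in a 4 mm panel, flat steel ring 21 mm wide round it. Its axis is square to the panel and leads inward along (0.574, 0, -0.819) in the recorder's frame, 35 degrees from vertical. Nothing stands on the panel within 15 mm of its centre.
- latch_pad (a point): Fixed point: where the hidden latch's pad rests, on the hole's axis 62 mm in from the mouth. A round steel pad, 22 mm wide, square to the axis, on a spring bolt sliding along it. The tray is let go once the pad is pushed in 5 to 6 mm; it stops hard at 11 mm; force about 3 N at first, 8 N at the stop, a few N more from friction. It springs back when let go.
- tray (a joint): Slide of the black battery tray, m: 0 = shut and latched, front flush with the case, nothing to grip; when the latch trips a spring throws it to about 0.05 within half a second; 0.095 = fully out at its stop. It moves along the recorder's -x, drags with 1 to 4 N and stays where it is left.
- tray_front_top (a point): Middle of the top edge of the tray's front wall; moves with the tray. The wall is 9 mm thick (along the recorder's x), 136 mm wide, top 50 mm above the bench. Behind it the tray is open from above, floor at 12 mm, clear for 44 mm up to two round cells (41 mm to the case when just sprung out): the wall can be pinched or hooked from above.
- screwdriver: Loose screwdriver, 207 mm, about 0.11 kg, standing handle up in the stand. Its +y axis runs from blade to handle end (up at the start). Handle: y = -4 to 104 mm, 31 mm across x (x = 0 in its middle), 35 mm across z (z = 0 to 35). Blade: round, 6.4 mm thick, leaves the handle's lower end at its middle and leans 3.2 degrees to it, along (0, -0.998, -0.056), to the tip at (0, -103, 12) mm.
- screwdriver_tip (a point): Tip of the screwdriver's blade, centre of its end.
- stand: Fixed wooden stand: board 64 mm deep (x), 190 wide (y), 14 thick, top 120 mm above the bench, on two 13 mm end panels. Three 16 mm holes through the board at (0, -58), (0, 0), (0, 58) mm in its frame; origin at bench height below the middle hole, z up. The screwdriver starts in the middle hole, its handle's lower end resting on the board, the tip about 21 mm above the bench.
- mug: Grey-blue mug, 85 mm wide, 88 mm high, loose bystander. Origin at the centre of its underside.
- union_a: Brass pipe union, about 45 mm wide, 48 mm high, loose bystander. Origin at the centre of its underside.
- elbow_a: Grey pipe elbow, 59 x 83 x 42 mm, loose bystander. Origin at the centre of its underside.
Not all that is in view belongs to the job. There is more than one size of the screwdriver; the job needs the larger.

How it is judged:
By the outcome, as a careful person would: the job done as asked, in the order asked, and still so for the second after the job is handed in, with the robot touching nothing.
It also fails if it takes over 72 s, if anything falls off the work surface, if the arm or the gripper's body presses on something with over 40 N, if the wrist force passes 120 N, or if a joint passes its speed limit or range.

## Working session

There is one attempt and no reset: what is moved stays moved. The work goes in short steps, Python scripts to look and compute and a tool call to move; the robot and the scene stay as the last step left them, time stands still between calls to the robot, and variables do not carry over. Pictures are saved under pics/ and viewed, and the job is handed in when it is done.

Besides the shell and the picture viewer there is one more tool, called after "Request:" as name(argument=value, ...) on one line, values as JSON. servo_tool: Moves the arm, as the interface text tells. Its arguments: {"type":"object","properties":{"moves":{"type":"string"},"hand":{"type":"number"}},"required":["moves"]}

```bash
ls; mkdir -p pics
python3 - <<'E'
from workcell import ctrl
import cv2,numpy as np
o=ctrl.get_obs();print({k:np.round(v,3) if not isinstance(v,dict) else v for k,v in o.items()})
for n in ["scene","top","wrist"]:
    im=ctrl.get_image(n)
    cv2.imwrite(f"pics/{n}0.png",im["pixels"][:,:,::-1])
    np.savez(f"{n}0.npz",**{k:v for k,v in im.items()})
    print(n,{k:v for k,v in im.items() if k not in("pixels","depth")})
E
```

```text
pics
{'t': np.float64(0.0), 'qpos': array([ 1.281,  0.424,  1.631,  0.   ,  1.089, -0.019]), 'qvel': array([-0.001,  0.   ,  0.001,  0.   ,  0.003, -0.002]), 'joint_torque': array([ 2.0000e-03, -5.4462e+01, -2.7365e+01,  6.4000e-02,  2.3000e-02,
       -0.0000e+00]), 'ee_pos': array([167.003, 601.705, 240.893]), 'orientation': array([-1.562,  0.213, -0.212]), 'ft_force': array([-0.328,  0.113, -0.927]), 'moment': array([ 0.053, -0.017,  0.028]), 'width': np.float64(87.817)}
scene {'vertical_fov': 42.284842212408925, 'cx': 320.799575865771, 'cy': 238.78644758519496, 'xyz': array([-396.05010602, -938.9989679 ,  787.29653607]), 'attitude': array([ 1.01088415, -0.48262317, -0.74581315])}
top {'vertical_fov': 50.44111321693329, 'cx': 321.14711394134065, 'cy': 234.61176000048076, 'xyz': array([ 563.73453337,  -81.99475729, 1245.43370672]), 'attitude': array([ 0.03711779, -0.03318455, -1.54065862])}
wrist {'vertical_fov': 65.77165709573254, 'cx': 322.47211812171827, 'cy': 242.04764576053455, 'T_tool_cam': array([[-7.87151584e-04, -9.54179803e-01, -2.99232826e-01,
        -8.40870285e+01],
       [ 5.17394471e-04,  2.99232490e-01, -9.54180093e-01,
        -1.42557760e+02],
       [ 9.99999556e-01, -9.05905781e-04,  2.58146025e-04,
         5.13297009e-01],
       [ 0.00000000e+00,  0.00000000e+00,  0.00000000e+00,
         1.00000000e+00]])}
```

View pics/scene0.png

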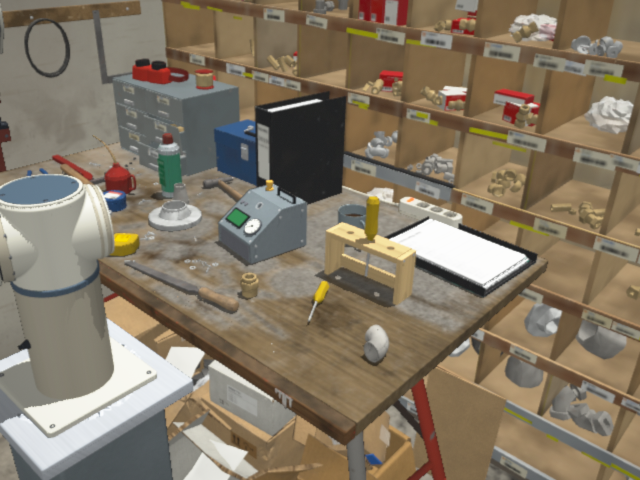

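View pics/top0.png

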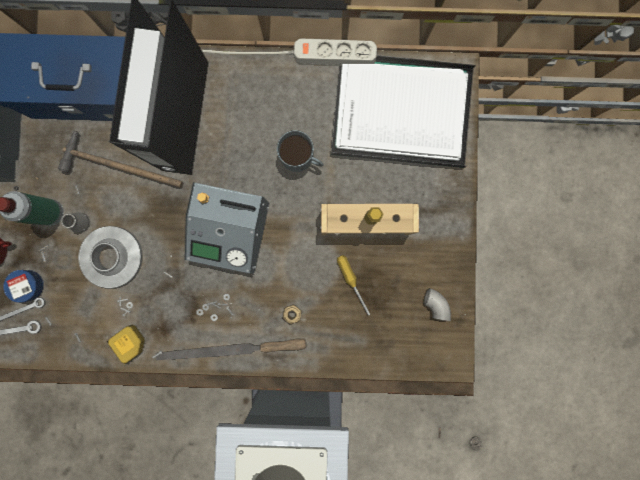

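View pics/wrist0.png

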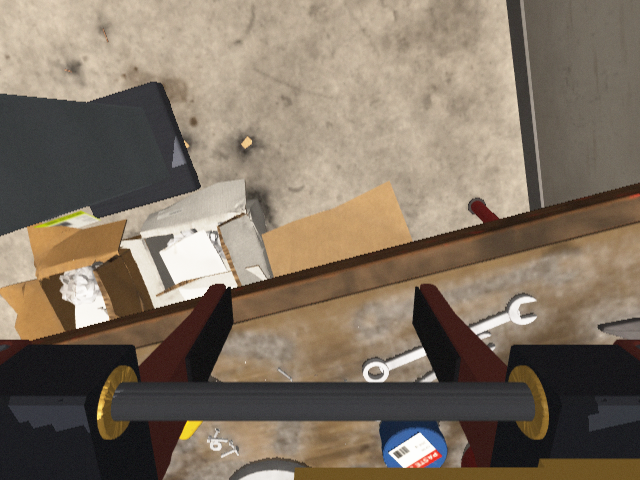

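The top view shows the recorder around (225,228), with its access ring near (220,232). There are two screwdrivers: the larger one upright in the stand at (375,215), and a smaller one lying on the bench at (352,283). The task names the larger one standing in the stand. I'll enlarge both to confirm.

```bash
cat > h.py <<'E'
import numpy as np,cv2
from scipy.spatial.transform import Rotation as R
def load(n): return dict(np.load(n+".npz"))
def f(im): return 240/np.tan(np.radians(float(im["vertical_fov"]))/2)
def pose(im,obs=None):
    if "xyz" in im: return R.from_rotvec(im["attitude"]).as_matrix(),np.array(im["xyz"])
    T=im["T_tool_cam"];Rt=R.from_rotvec(obs["orientation"]).as_matrix()
    return Rt@T[:3,:3],Rt@T[:3,3]+obs["ee_pos"]
def ray(im,u,v,obs=None):
    Rc,t=pose(im,obs);F=f(im)
    d=np.stack([(np.asarray(u,float)-im["cx"])/F,-(np.asarray(v,float)-im["cy"])/F,-np.ones_like(np.asarray(u,float))],-1)
    return t,d@Rc.T
def onz(im,u,v,z,obs=None):
    t,d=ray(im,u,v,obs); s=(z-t[2])/d[...,2]; return t+s[...,None]*d
def cloud(im,obs=None):
    v,u=np.mgrid[:480,:640]; t,d=ray(im,u,v,obs); return t+d*im["depth"][...,None]
def proj(im,p,obs=None):
    Rc,t=pose(im,obs); q=(np.asarray(p)-t)@Rc; F=f(im)
    return np.stack([im["cx"]+F*q[...,0]/-q[...,2], im["cy"]-F*q[...,1]/-q[...,2]],-1)
E
python3 - <<'E'
from h import *
t=load("top0")
s=load("scene0")
a=cv2.resize(t["pixels"][170:290,170:430,::-1],None,fx=3,fy=3,interpolation=cv2.INTER_CUBIC)
b=cv2.resize(s["pixels"][170:330,200:430,::-1],None,fx=3.4,fy=3.4,interpolation=cv2.INTER_CUBIC)
cv2.imwrite("pics/c1.png",a);cv2.imwrite("pics/c2.png",b)
C=cloud(t)
for u,v in [(343,218),(396,218),(375,215),(360,232),(220,232),(220,185),(295,150),(292,315),(437,305),(352,283)]:print(u,v,C[v,u].round(1))
E
```

```text
343 218 [ 662.2 -130.4   -2. ]
396 218 [ 666.  -260.3   -1.4]
375 215 [ 652.  -185.4  226.9]
360 232 [ 622.5 -164.   122.1]
220 232 [617.  161.9  38.7]
220 185 [734.8 174.8  -3.3]
295 150 [815.5 -10.5  52.1]
292 315 [422.4 -13.2   2.6]
437 305 [ 460.5 -355.    42.4]
352 283 [ 504.9 -155.5   19.4]
```

View pics/c1.png

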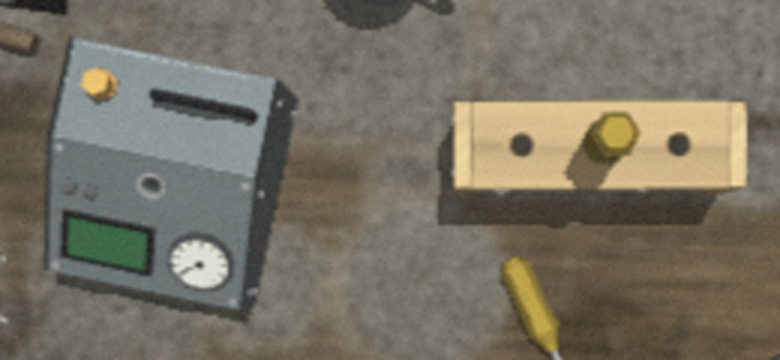

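View pics/c2.png

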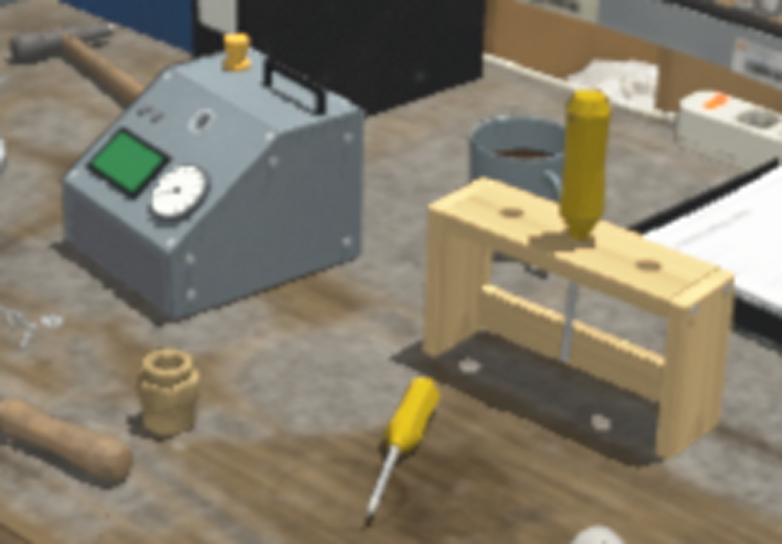

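Run:
```python
from h import *
t=load("top0");C=cloud(t)
cr=lambda x,y:(170+(x-1)/3,170+(y-1)/3)
for n,(x,y),z in [("holeL",(522,144),120),("holeR",(679,144),120),("bFL",(454,188),120),("bFR",(747,188),120),("bBL",(454,100),120),("bBR",(747,100),120),("access",(151,185),114),
 ("rRL",(72,38),128),("rRR",(277,81),128),("bendL",(52,136),128),("bendR",(252,180),128),("frontL",(46,270),58),("frontR",(243,320),58)]:
    print(n,onz(t,*cr(x,y),z).round(1))
# panel plane fit
m=np.zeros((480,640),np.uint8)
pts=np.array([cr(*p) for p in [(58,145),(245,185),(225,240),(55,205)]]).astype(np.int32)
cv2.fillPoly(m,[pts],1)
P=C[m>0];P=P[(P[:,2]>60)]
for k in range(4):
    c=np.median(P,0) if k==0 else P.mean(0);n=np.linalg.svd(P-c)[2][2]; n*=np.sign(n[2]); r=(P-c)@n; P=P[abs(r)<2.5*max(r.std(),.5)]
print("n",n,c,len(P),"tilt",np.degrees(np.arccos(n[2])),"yaw",np.degrees(np.arctan2(-n[1],-n[0])),r.std())
# screwdriver handle
Q=C[200:230,360:392].reshape(-1,3);Q=Q[Q[:,2]>130]
for lo in range(130,250,15):
    q=Q[(Q[:,2]>=lo)&(Q[:,2]<lo+15)]
    if len(q):print(lo,len(q),q.mean(0).round(1),np.ptp(q,0).round(1))
# scene
s=load("scene0");D=cloud(s)
hsv=cv2.cvtColor(s["pixels"],cv2.COLOR_RGB2HSV)
m=cv2.inRange(hsv,(20,150,60),(35,255,255));m[:,:360]=0;m[:,390:]=0;m[:190]=0;m[245:]=0
Q=D[m>0];Q=Q[np.linalg.norm(Q[:,:2]-[655,-190],axis=1)<60]
for lo in range(110,250,10):
    q=Q[(Q[:,2]>=lo)&(Q[:,2]<lo+10)]
    if len(q):print(lo,len(q),q.mean(0).round(1),np.ptp(q,0).round(1))
```

```text
holeL [ 653.3 -127.1  120. ]
holeR [ 656.8 -242.9  120. ]
bFL [619.3 -77.9 120. ]
bFR [ 625.8 -293.7  120. ]
bBL [684.4 -76.  120. ]
bBR [ 690.8 -292.4  120. ]
access [615.2 146.7 114. ]
rRL [721.  206.2 128. ]
rRR [693.7  54.3 128. ]
bendL [648.3 217.9 128. ]
bendR [620.4  70.1 128. ]
frontL [549.3 237.   58. ]
frontR [515.1  82.7  58. ]
n [-0.57063283  0.1001381   0.81507701] [609.64297333 152.43395348 109.24429612] 1187 tilt 35.405022407835254 yaw -9.95326402858651 1.6023944977096207
130 5 [ 648.8 -176.4  143.2] [28.2 11.2  3.3]
145 16 [ 648.7 -179.   151.4] [29.3 25.3 13.8]
160 21 [ 648.6 -178.2  165.5] [24.9 22.5 13.7]
175 10 [ 644.7 -179.4  182.4] [13.2 18.6 14. ]
190 6 [ 645.3 -177.1  196.9] [11.4 15.4 12.3]
205 38 [ 652.9 -183.6  217.6] [28.7 31.8 12.8]
220 153 [ 654.2 -186.   225.5] [28.7 28.5 11.5]
120 14 [ 648.8 -192.4  126. ] [10.8 13.4  7.9]
130 20 [ 644.7 -194.6  135.4] [13.1 16.7  9.2]
140 45 [ 643.5 -196.5  145.5] [21.2 24.9  9.6]
150 46 [ 643.3 -195.3  155.1] [21.  23.4  9.3]
160 41 [ 643.1 -196.   165.2] [16.9 23.4  9.6]
170 47 [ 644.4 -196.   174.9] [18.7 21.9  9.6]
180 42 [ 644.7 -196.   185.4] [20.9 21.1  9.6]
190 39 [ 643.1 -196.4  195.2] [19.9 19.4  9.8]
200 46 [ 643.2 -195.4  204.7] [20.9 23.5  9.8]
210 51 [ 644.3 -197.3  215. ] [20.3 21.2  9.5]
220 61 [ 646.4 -193.6  225.2] [31.  21.5  9.4]
```

Run:
```python
from h import *
print(R.from_rotvec([-1.562,0.213,-0.212]).as_matrix().round(3))
t=load("top0")
cv2.imwrite("pics/c3.png",cv2.resize(t["pixels"][195:240,350:400,::-1],None,fx=12,fy=12,interpolation=cv2.INTER_CUBIC))
```

```text
[[ 0.964 -0.001  0.267]
 [-0.267 -0.002  0.964]
 [-0.    -1.    -0.002]]
```

View pics/c3.png

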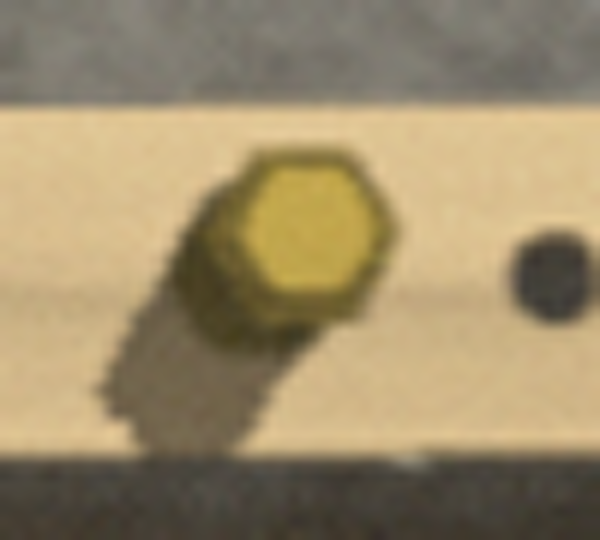

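The crop shows a yellow hex handle centred near top-view pixel (375,214), with its flats facing ±x. It is the larger screwdriver, standing in the middle hole, so I'm moving above it.

Request:
servo_tool(moves="0.03 -0.049 0.03 0 0 -4.5; 0.061 -0.098 0.05 0 0 -9; 0.091 -0.147 0.07 0 0 -13.5; 0.122 -0.196 0.09 0 0 -18; 0.152 -0.245 0.1 0 0 -22.5; 0.183 -0.294 0.11 0 0 -27; 0.213 -0.343 0.11 0 0 -31.5; 0.244 -0.392 0.11 0 0 -36", hand=0)

```text
t: 1.15
ee_pos: [411.8, 208.5, 351.9]
orientation: [-1.453, 0.703, -0.704]
ft_force: [-0.2, 0.6, -0.4]
width: 87.8
```

Request:
servo_tool(moves="0.03 -0.049 0 0 0 -4.6; 0.061 -0.098 0 0 0 -9.2; 0.091 -0.147 0 0 0 -13.8; 0.122 -0.196 0 0 0 -18.4; 0.152 -0.245 0 0 0 -23; 0.183 -0.294 0 0 0 -27.6; 0.213 -0.343 0 0 0 -32.2; 0.2435 -0.395 0 0 0 -36.8")

```text
t: 2.15
ee_pos: [655.3, -186.4, 351.3]
orientation: [-1.222, 1.19, -1.189]
ft_force: [1.1, -0.2, -0.7]
width: 88.2
```

Request:
servo_tool(moves="0 0 0 0 0 0; 0 0 0 0 0 0")

```text
t: 2.4
ee_pos: [654.2, -184.6, 350.9]
orientation: [-1.223, 1.189, -1.186]
ft_force: [-0.0, -0.3, -0.1]
width: 87.8
```

```bash
cat > snap.py <<'E'
import sys
from h import *
from workcell import ctrl
tag=sys.argv[1]; names=sys.argv[2].split(",")
for n in names:
    o=ctrl.get_obs(); im=ctrl.get_image(n)
    cv2.imwrite(f"pics/{tag}_{n}.png",im["pixels"][:,:,::-1])
    np.savez(f"{tag}_{n}.npz",**im)
    np.savez(f"{tag}_obs.npz",**{k:np.asarray(v) for k,v in o.items()})
print(round(float(o["t"]),2),np.round(o["ee_pos"],1),np.round(o["ft_force"],1),np.round(o["moment"],2),round(float(o["width"]),1),np.round(o["qpos"],2))
print(R.from_rotvec(o["orientation"]).as_matrix().round(3))
E
python3 snap.py a wrist
```

```text
2.4 [ 654.2 -184.6  350.9] [-0.  -0.3 -0.1] [-0.08  0.07  0.01] 87.8 [-0.29  0.41  1.39  0.    1.34 -0.32]
[[ 0.029 -0.001  1.   ]
 [-1.     0.001  0.029]
 [-0.001 -1.    -0.001]]
```

View pics/a_wrist.png

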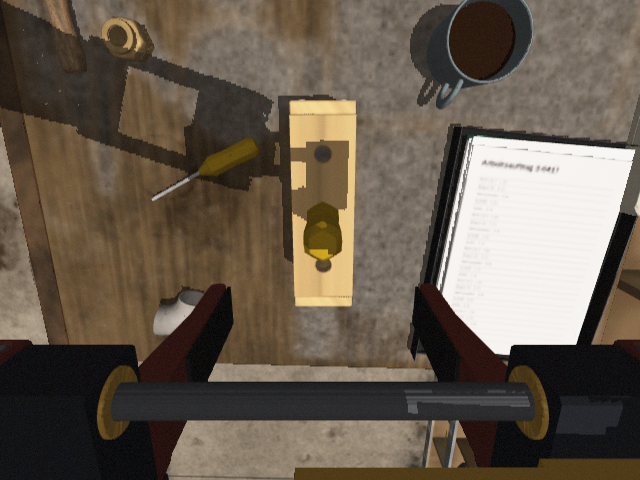

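The wrist view shows the handle top at about (322,238), midway between the jaws, with its flats facing them. The free holes are at (322,153) and (323,265).

Run:
```python
from h import *
w=load("a_wrist");o=load("a_obs")
for n,u,v,z in [("top",322,238,228),("h1",322.5,153.5,120),("h2",323,265.5,120)]:print(n,onz(w,u,v,z,o).round(1))
cv2.imwrite("pics/c4.png",cv2.resize(w["pixels"][190:280,270:375,::-1],None,fx=7,fy=7,interpolation=cv2.INTER_CUBIC))
C=cloud(w,o);Q=C[200:275,295:350].reshape(-1,3);Q=Q[Q[:,2]>222];print(len(Q),Q.mean(0),Q.min(0),Q.max(0))
```

```text
top [ 652.3 -181.3  228. ]
h1 [ 650.8 -127.3  120. ]
h2 [ 654.9 -244.7  120. ]
937 [ 652.59122461 -184.72406654  230.02062101] [ 639.41995369 -201.33374414  222.00737912] [ 665.70316196 -101.16591668  493.50990984]
```

View pics/c4.png

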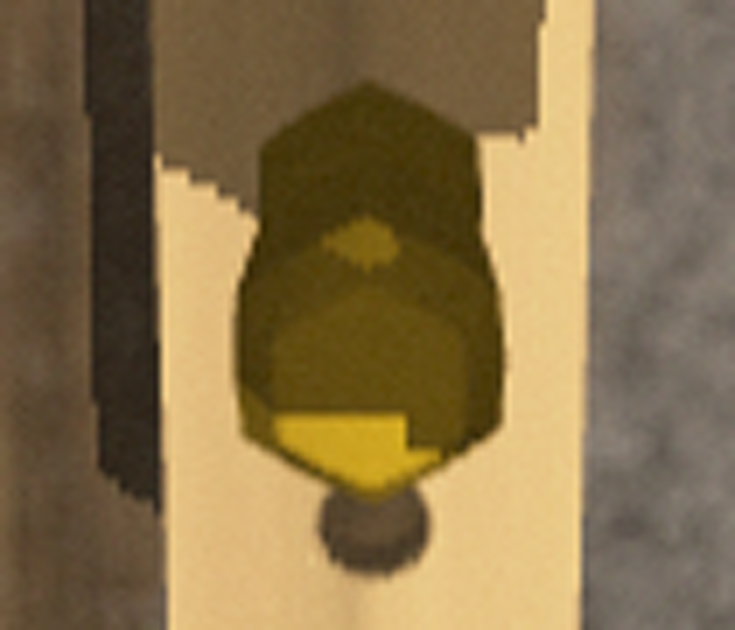

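The handle is centred and its flats face the jaws. Descending and gripping now.

Request:
servo_tool(moves="-0.0015 0 -0.05 0 0 0; -0.0015 0 -0.1 0 0 0; -0.0015 0 -0.14 0 0 0; -0.0015 0 -0.166 0 0 0; -0.0015 0 -0.166 0 0 0; -0.0015 0 -0.166 0 0 0")

```text
t: 3.2
ee_pos: [653.8, -184.1, 187.3]
orientation: [-1.223, 1.185, -1.188]
ft_force: [0.5, 0.5, -0.6]
width: 88.0
```

Request:
servo_tool(moves="0 0 0 0 0 0;0 0 0 0 0 0;0 0 0 0 0 0;0 0 0 0 0 0;0 0 0 0 0 0;0 0 0 0 0 0", hand=255)

```text
t: 3.95
ee_pos: [653.2, -184.8, 185.6]
orientation: [-1.223, 1.188, -1.188]
ft_force: [1.0, 0.2, -1.1]
width: 31.2
```

```bash
python3 snap.py b wrist
```

```text
3.95 [ 653.2 -184.8  185.6] [ 1.   0.2 -1.1] [-0.03  0.06  0.02] 31.2 [-0.29  0.56  1.54  0.    1.04 -0.32]
[[ 0.029 -0.     1.   ]
 [-1.     0.     0.029]
 [-0.    -1.    -0.   ]]
```

View pics/b_wrist.png

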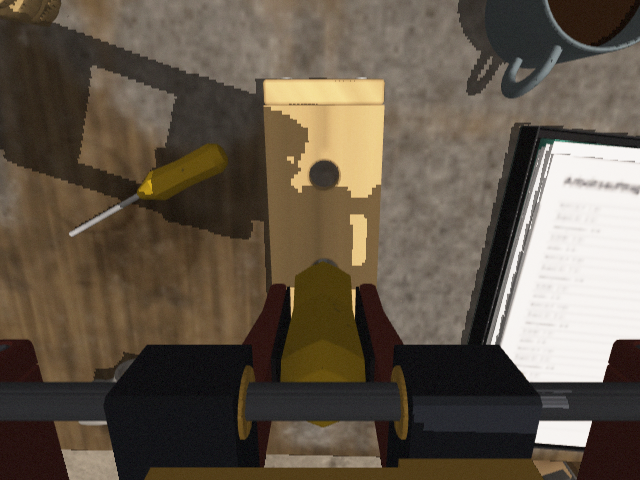

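Grip holds at 31.2 mm on the flats. Lifting out of the stand and measuring the blade in the wrist view.

Request:
servo_tool(moves="0 0 0.03 0 0 0; 0 0 0.07 0 0 0; 0 0 0.11 0 0 0; 0 0 0.15 0 0 0; 0 0 0.18 0 0 0; 0 0 0.18 0 0 0; 0 0 0.18 0 0 0")

```text
t: 4.88
ee_pos: [652.5, -184.6, 363.8]
orientation: [-1.224, 1.19, -1.186]
ft_force: [0.2, -0.1, -1.2]
width: 30.9
```

```bash
python3 snap.py c wrist,scene
python3 - <<'E'
from h import *
w=load("c_wrist")
cv2.imwrite("pics/c5.png",cv2.resize(w["pixels"][180:340,220:420,::-1],None,fx=3.7,fy=3.7,interpolation=cv2.INTER_CUBIC))
s=load("c_scene")
cv2.imwrite("pics/c6.png",cv2.resize(s["pixels"][110:270,300:450,::-1],None,fx=3.7,fy=3.7,interpolation=cv2.INTER_CUBIC))
E
```

```text
4.92 [ 652.3 -184.5  363.4] [-0.4 -0.8 -1.9] [-0.06  0.05  0.01] 31.3 [-0.29  0.4   1.38  0.    1.36 -0.32]
[[ 0.029 -0.003  1.   ]
 [-1.     0.001  0.029]
 [-0.001 -1.    -0.003]]
```

View pics/c5.png

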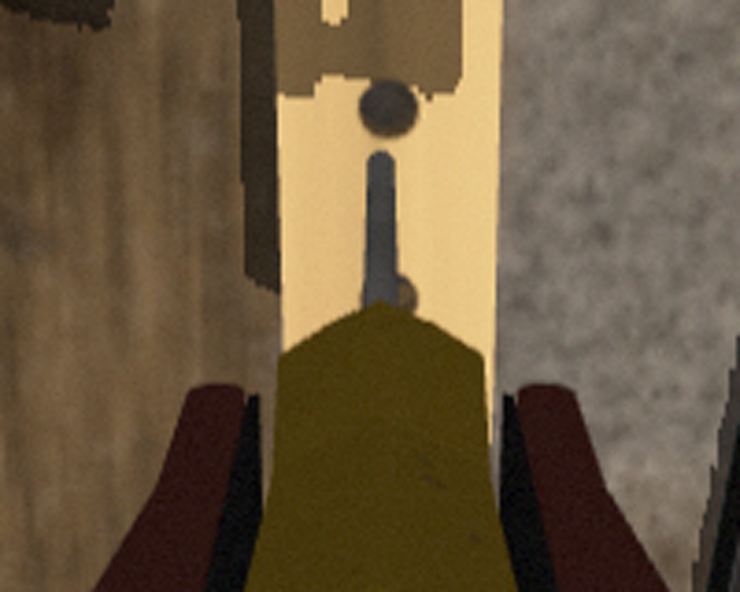

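View pics/c6.png

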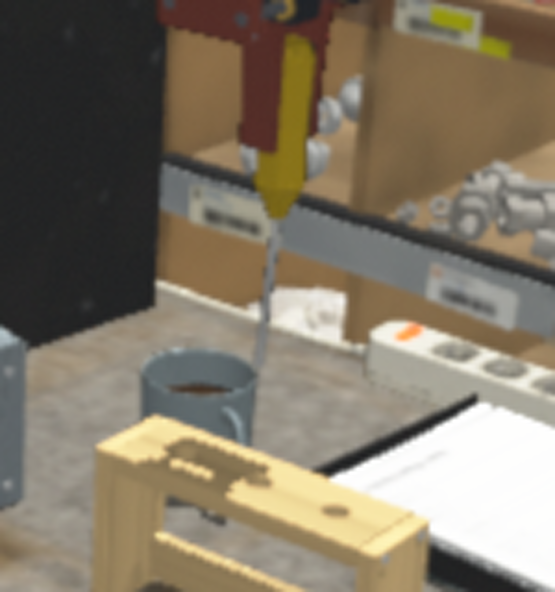

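```bash
cat > blade.py <<'E'
import sys
from h import *
def toolcloud(w):
    v,u=np.mgrid[:480,:640];F=f(w)
    d=np.stack([(u-w["cx"])/F,-(v-w["cy"])/F,-np.ones(u.shape)],-1)*w["depth"][...,None]
    T=w["T_tool_cam"];return d@T[:3,:3].T+T[:3,3]
if __name__=="__main__":
    w=load(sys.argv[1]+"_wrist");P=toolcloud(w)
    for r in range(214,300,3):
        q=P[r,312:336];m=(q[:,1]<175)&(q[:,1]>20)
        if m.any():
            cols=np.arange(312,336)[m];print(r,cols.min(),cols.max(),q[m].mean(0).round(1), np.median(q[m],0).round(1))
E
python3 blade.py c
python3 - <<'E'
from h import *
s=load("c_scene");o=load("c_obs")
E=o["ee_pos"];Rt=R.from_rotvec(o["orientation"]).as_matrix()
for p in [(2,57,0),(-3.5,165,0)]: print(proj(s,E+Rt@np.array(p)))
E
```

```text
223 319 325 [ -5.4 159.3  -1.7] [ -5.7 158.2  -1.7]
226 319 326 [ -4.8 152.   -1.2] [ -5.1 150.7  -1.2]
229 319 326 [ -4.3 144.4  -1.2] [ -4.6 143.5  -1.2]
232 319 326 [ -4.1 136.5  -1.2] [ -4.2 136.   -1.2]
235 319 326 [ -3.6 129.9  -1.2] [ -3.6 129.7  -1.2]
238 319 326 [ -3.4 122.6  -1.2] [ -3.6 121.9  -1.2]
241 319 326 [ -3.1 115.9  -1.2] [ -3.3 115.4  -1.2]
244 319 326 [ -2.7 110.1  -1.2] [ -2.8 109.7  -1.2]
247 319 326 [ -2.4 104.3  -1.2] [ -2.5 104.   -1.2]
250 319 326 [-2.2 98.2 -1.2] [-2.2 98.2 -1.2]
253 318 327 [-1.5 94.1 -1.2] [-1.8 93.1 -1.2]
256 318 327 [-1.2 88.6 -1.2] [-1.5 87.8 -1.2]
259 318 327 [-1.  83.4 -1.2] [-1.3 82.6 -1.2]
262 318 327 [-7.3 61.1 -1.2] [-7.7 60.1 -1.2]
265 314 331 [-13.5  40.2  -1.2] [-13.5  40.1  -1.2]
268 312 335 [-13.   37.1  -0.7] [-13.1  36.8  -0.7]
271 312 335 [-12.8  33.5  -0.7] [-12.6  33.9  -0.7]
274 312 335 [-12.6  29.8  -0.7] [-12.6  29.9  -0.7]
277 312 335 [-12.4  26.6  -0.7] [-12.4  26.5  -0.7]
280 312 335 [-12.3  23.2  -0.7] [-12.4  22.8  -0.7]
283 312 335 [-11.4  21.5  -0.6] [-11.6  21.1   0. ]
[374.00595793 164.24297498]
[368.79303058 208.2938955 ]
```

Run:
```python
from h import *
from blade import toolcloud
w=load("c_wrist");P=toolcloud(w)
for r in (223,230,240,255):
    print(r,w["depth"][r,314:332].round(0),w["pixels"][r,314:332].sum(1)); print(P[r,316:330,2].round(1))
```

```text
223 [399. 398. 400. 399. 400. 316. 312. 310. 310. 310. 310. 311. 398. 398.
 399. 399. 397. 400.] [533 521 521 513 517 301 199 198 203 209 213 198 320 552 549 559 560 558]
[-8.3 -7.2 -6.1 -4.2 -3.4 -2.5 -1.7 -0.8  0.   0.8  2.5  3.5  4.6  5.7]
230 [400. 401. 401. 401. 403. 298. 296. 293. 292. 293. 295. 295. 298. 402.
 400. 402. 402. 400.] [522 521 529 520 512 214 192 187 185 194 186 188 250 549 553 551 558 561]
[-8.3 -7.2 -6.2 -4.1 -3.2 -2.4 -1.6 -0.8 -0.   0.7  1.6  3.6  4.6  5.8]
240 [405. 405. 405. 405. 404. 276. 273. 272. 271. 271. 272. 273. 276. 404.
 404. 406. 406. 405.] [521 516 517 520 418 187 180 188 184 182 174 179 185 455 556 557 559 571]
[-8.4 -7.3 -6.2 -3.8 -3.1 -2.3 -1.6 -0.9 -0.1  0.6  1.4  3.6  4.7  5.8]
255 [409. 410. 412. 411. 251. 248. 247. 244. 245. 245. 246. 245. 247. 250.
 538. 536. 411. 410.] [524 515 516 518 306 196 201 210 196 193 199 195 182 159 174 212 371 538]
[-8.5 -7.3 -4.3 -3.5 -2.9 -2.2 -1.5 -0.9 -0.2  0.5  1.1  1.8  6.7  8.1]
```

Run:
```python
from h import *
for n in ("wrist0","a_wrist","c_wrist"):
    w=load(n);print({k:v for k,v in w.items() if k not in("pixels","depth")})
```

```text
{'vertical_fov': array(65.7716571), 'cx': array(322.47211812), 'cy': array(242.04764576), 'T_tool_cam': array([[-7.87151584e-04, -9.54179803e-01, -2.99232826e-01,
        -8.40870285e+01],
       [ 5.17394471e-04,  2.99232490e-01, -9.54180093e-01,
        -1.42557760e+02],
       [ 9.99999556e-01, -9.05905781e-04,  2.58146025e-04,
         5.13297009e-01],
       [ 0.00000000e+00,  0.00000000e+00,  0.00000000e+00,
         1.00000000e+00]])}
{'vertical_fov': array(65.7716571), 'cx': array(322.47211812), 'cy': array(242.04764576), 'T_tool_cam': array([[-7.85025759e-04, -9.53907722e-01, -3.00099053e-01,
        -8.36378285e+01],
       [ 7.14351765e-04,  3.00098534e-01, -9.53907941e-01,
        -1.42554697e+02],
       [ 9.99999437e-01, -9.63218593e-04,  4.45840586e-04,
        -1.12059637e+00],
       [ 0.00000000e+00,  0.00000000e+00,  0.00000000e+00,
         1.00000000e+00]])}
{'vertical_fov': array(65.7716571), 'cx': array(322.47211812), 'cy': array(242.04764576), 'T_tool_cam': array([[-7.84812917e-04, -9.53907546e-01, -3.00099613e-01,
        -8.36379597e+01],
       [ 7.14320636e-04,  3.00099094e-01, -9.53907765e-01,
        -1.42553839e+02],
       [ 9.99999437e-01, -9.63006482e-04,  4.45874199e-04,
        -1.12011789e+00],
       [ 0.00000000e+00,  0.00000000e+00,  0.00000000e+00,
         1.00000000e+00]])}
```

```bash
cat > plan.py <<'E'
from h import *
def target(hole,yawdeg,out,tip=(-3.2,165,0.0),lean=0.056):
    y=np.radians(yawdeg);s35,c35=np.sin(np.radians(35)),np.cos(np.radians(35))
    X=np.array([np.cos(y),np.sin(y),0]);Z=np.array([0,0,1.])
    a=s35*X-c35*Z; up=c35*X+s35*Z
    x0=np.cross(a,up)
    # tool with y=a,z=up,x=x0 ; blade in tool = (-lean,1,0)n -> rotate about up
    ang=np.arctan(lean)
    Rt=np.stack([x0,a,up],1)
    for s in (1,-1):
        Rr=R.from_rotvec(up*ang*s).as_matrix()@Rt
        b=Rr@np.array([-lean,1,0]);b/=np.linalg.norm(b)
        if b@a>0.99999:break
    tipw=np.array(hole)-out*a
    return tipw-Rr@np.array(tip),Rr,a
def delta(E,Ro,p,Rt):
    return (p-E).round(1),np.degrees(R.from_matrix(Rt@Ro.T).as_rotvec()).round(2)
E
python3 - <<'E'
from plan import *
o=load("c_obs");E=o["ee_pos"];Ro=R.from_rotvec(o["orientation"]).as_matrix()
p,Rt,a=target((615,147,114),-10.2,45)
print(p,a,delta(E,Ro,p,Rt));print(Rt.round(3))
E
```

```text
[497.56522823 174.25724169 285.95705786] [ 0.56451141 -0.10157163 -0.81915204] (array([-154.8,  358.8,  -77.4]), array([ -5.78, -34.91, -12.5 ]))
[[-0.208  0.554  0.806]
 [-0.977 -0.156 -0.145]
 [ 0.046 -0.818  0.574]]
```

Request:
servo_tool(moves="-0.019 0.045 0.01 -0.7 -4.4 -1.6; -0.039 0.09 0.01 -1.4 -8.7 -3.1; -0.058 0.135 0.01 -2.2 -13.1 -4.7; -0.077 0.18 0.01 -2.9 -17.5 -6.3; -0.097 0.225 0 -3.6 -21.8 -7.8; -0.116 0.27 -0.01 -4.3 -26.2 -9.4; -0.135 0.315 -0.03 -5.1 -30.5 -10.9; -0.155 0.359 -0.057 -5.8 -34.9 -12.5")

```text
t: 5.98
ee_pos: [504.8, 157.7, 316.4]
orientation: [-0.753, 0.835, -1.639]
ft_force: [1.4, 0.1, -0.4]
width: 31.4
```

Request:
servo_tool(moves="0 0 -0.01 0 0 0; 0 0 -0.02 0 0 0; 0 0 -0.02 0 0 0; 0 0 -0.02 0 0 0")

```text
t: 6.48
ee_pos: [507.0, 155.6, 298.1]
orientation: [-0.753, 0.837, -1.641]
ft_force: [-0.2, 0.3, -1.1]
width: 31.5
```

```bash
python3 snap.py d wrist; python3 blade.py d | head -8;python3 - <<'E'
from h import *
w=load("d_wrist")
cv2.imwrite("pics/c7.png",cv2.resize(w["pixels"][140:300,220:420,::-1],None,fx=3.7,fy=3.7,interpolation=cv2.INTER_CUBIC))
E
```

```text
6.47 [507.  155.6 298.1] [-0.2  0.3 -1.1] [ 0.04  0.42 -0.04] 31.5 [ 0.49  0.08  2.08 -0.68  0.66  1.16]
[[-0.205  0.529  0.823]
 [-0.977 -0.158 -0.142]
 [ 0.055 -0.834  0.549]]
223 319 325 [ -5.3 158.5  -1.8] [ -5.4 158.   -1.8]
226 319 326 [ -4.7 151.   -1.4] [ -4.8 150.5  -1.4]
229 319 326 [ -4.3 143.2  -1.4] [ -4.5 142.5  -1.4]
232 319 326 [ -3.9 135.8  -1.4] [ -3.9 135.8  -1.4]
235 319 326 [ -3.4 129.   -1.4] [ -3.4 129.1  -1.4]
238 319 326 [ -3.1 122.1  -1.4] [ -3.2 121.8  -1.4]
241 319 326 [ -2.8 115.7  -1.4] [ -3.  115.1  -1.4]
244 319 326 [ -2.5 109.4  -1.4] [ -2.6 109.   -1.4]
```

View pics/d_wrist.png

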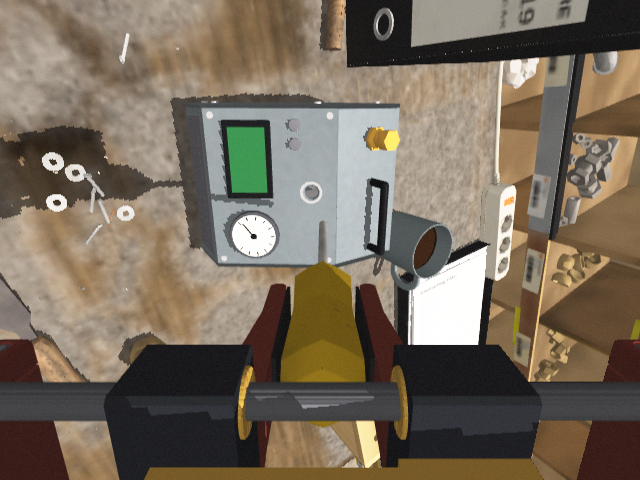

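View pics/c7.png

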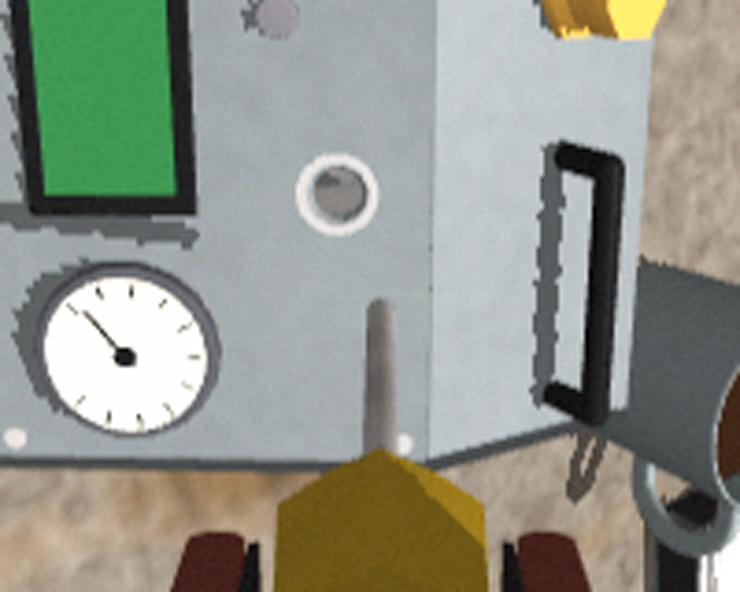

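The wrist view shows the access ring centred near (311,192), with its dark bore, and the blade tip near (322,221). The recorder edges line up with the image axes, so the yaw is right. Next I'm computing the fine correction from the wrist view alone.

```bash
cat > fine.py <<'E'
import sys
from plan import *
from blade import toolcloud
tag=sys.argv[1];u,v=float(sys.argv[2]),float(sys.argv[3]);out=float(sys.argv[4])
w=load(tag+"_wrist");o=load(tag+"_obs");E=o["ee_pos"];Ro=R.from_rotvec(o["orientation"]).as_matrix()
P=toolcloud(w)
vv,uu=np.mgrid[:480,:640];r=np.hypot(uu-u,vv-v)
m=(r>8)&(r<26)&(uu<337)
m&=~((abs(uu-322)<8)&(vv>v+20))
Q=P[m]
for k in range(5):
    c=np.median(Q,0) if k==0 else Q.mean(0);n=np.linalg.svd(Q-c)[2][2];n*=-np.sign(n[1]);res=(Q-c)@n;Q=Q[abs(res)<2.5*max(res.std(),.4)]
nw=Ro@n
print("normal world",nw.round(3),"tilt",np.degrees(np.arccos(nw[2])).round(2),"yaw",np.degrees(np.arctan2(-nw[1],-nw[0])).round(2),len(Q),res.std().round(2))
F=f(w);d=np.array([(u-w["cx"])/F,-(v-w["cy"])/F,-1]);T=w["T_tool_cam"];t=T[:3,3];d=T[:3,:3]@d
hole=t+d*((c-t)@n)/(d@n)
print("hole tool",hole.round(1),"hole world",(Ro@hole+E).round(1))
# blade centreline
rows=range(224,256)
pts=[]
for rr in rows:
    q=P[rr,314:332];k=(q[:,1]<hole[1]+0)&(q[:,1]>60)&(abs(q[:,0]+3)<6)
    if k.sum()>4: 
        qq=q[k]; pts.append([qq[:,0].min()+3.0,np.median(qq[:,1]),(qq[:,2].min()+qq[:,2].max())/2])
pts=np.array(pts);cb=pts.mean(0);db=np.linalg.svd(pts-cb)[2][0];db*=np.sign(db[1])
tip=cb+db*(165-cb[1])/db[1]
print("blade dir",db.round(3),"tip tool",tip.round(1),"angle to axis deg",np.degrees(np.arccos(np.clip(-db@n,-1,1))).round(2))
dbn=np.array([-0.056,0.998,0]) 
# offset of hole from blade line
g=hole-tip;along=g@-n;lat=g+along*n
print("gap along",along.round(1),"lateral tool",lat.round(1))
a=Ro@-n
yaw=float(sys.argv[5]) if len(sys.argv)>5 else np.degrees(np.arctan2(a[1],a[0]))
p,Rt,aa=target(Ro@hole+E,yaw,out,tip=tip)
print("use yaw",yaw,"DELTA",delta(E,Ro,p,Rt),"axis",aa.round(3))
E
python3 fine.py d 311.1 192.4 20 -10.2
```

```text
normal world [-0.05  -0.92   0.389] tilt 67.1 yaw 86.87 1876 12.53
hole tool [-20.9 217.3 -12.6] hole world [615.9 143.5 108.9]
blade dir [-0.056  0.998  0.002] tip tool [ -3.2 165.   -1.3] angle to axis deg 75.11
gap along 30.6 lateral tool [10.8 46.  -2. ]
use yaw -10.2 DELTA (array([  6.6,  12.4, -37. ]), array([ 0.17, -1.72, -0.09])) axis [ 0.565 -0.102 -0.819]
```

Run:
```python
from h import *
from blade import toolcloud
w=load("d_wrist");d=w["depth"]
print(d[170:225:4,286:340:4].round(0))
```

```text
[[351. 350. 350. 349. 347. 348. 350. 348. 348. 349. 349. 348. 349. 350.]
 [351. 351. 351. 351. 351. 351. 350. 350. 350. 349. 351. 350. 350. 351.]
 [353. 352. 351. 351. 352. 351. 351. 352. 353. 352. 352. 351. 353. 353.]
 [355. 353. 354. 354. 352. 353. 352. 354. 354. 352. 352. 352. 355. 352.]
 [355. 356. 356. 356. 354. 355. 417. 356. 354. 355. 355. 355. 353. 356.]
 [358. 356. 356. 357. 355. 479. 419. 422. 356. 357. 357. 355. 355. 357.]
 [358. 357. 357. 356. 357. 416. 419. 421. 358. 357. 357. 357. 356. 357.]
 [359. 361. 358. 360. 357. 360. 361. 361. 357. 359. 359. 360. 359. 360.]
 [361. 361. 360. 362. 360. 359. 359. 359. 360. 360. 358. 361. 360. 361.]
 [362. 363. 362. 363. 362. 361. 362. 363. 362. 360. 362. 360. 360. 363.]
 [363. 364. 364. 364. 362. 364. 363. 363. 363. 363. 364. 362. 362. 364.]
 [366. 364. 365. 364. 365. 365. 365. 365. 365. 365. 364. 366. 363. 366.]
 [367. 366. 367. 368. 367. 367. 367. 366. 364. 367. 364. 366. 364. 368.]
 [369. 367. 368. 368. 368. 370. 368. 368. 367. 310. 367. 366. 366. 369.]]
```

```bash
sed -i 's/^Q=P\[m\]/Q=P[m];Q=Q[abs(Q[:,1]-np.median(Q[:,1]))<14]/' fine.py; python3 fine.py d 311.1 192.4 20 -10.2
```

```text
normal world [-0.565  0.1    0.819] tilt 34.99 yaw -10.02 1819 0.73
hole tool [-21.9 211.4 -12.4] hole world [613.1 145.4 113.9]
blade dir [-0.056  0.998  0.002] tip tool [ -3.2 165.   -1.3] angle to axis deg 1.57
gap along 47.1 lateral tool [-15.7  -0.6 -12.4]
use yaw -10.2 DELTA (array([  3.9,  14.3, -32. ]), array([ 0.17, -1.72, -0.09])) axis [ 0.565 -0.102 -0.819]
```

Request:
servo_tool(moves="0.001 0.005 -0.01 0.1 -0.6 0; 0.003 0.01 -0.02 0.2 -1.2 0; 0.004 0.0143 -0.032 0.2 -1.7 -0.1; 0.004 0.0143 -0.032 0.2 -1.7 -0.1; 0.004 0.0143 -0.032 0.2 -1.7 -0.1; 0.004 0.0143 -0.032 0.2 -1.7 -0.1")

```text
t: 7.28
ee_pos: [510.6, 170.7, 266.4]
orientation: [-0.724, 0.819, -1.646]
ft_force: [-0.4, -1.4, -0.9]
width: 31.3
```

```bash
python3 snap.py e wrist;python3 - <<'E'
from h import *
w=load("e_wrist")
cv2.imwrite("pics/c8.png",cv2.resize(w["pixels"][180:280,260:385,::-1],None,fx=6,fy=6,interpolation=cv2.INTER_CUBIC))
E
```

```text
7.28 [510.6 170.7 266.4] [-0.4 -1.4 -0.9] [ 0.05  0.46 -0.01] 31.3 [ 0.52  0.15  2.1  -0.82  0.6   1.35]
[[-0.207  0.554  0.806]
 [-0.977 -0.155 -0.145]
 [ 0.045 -0.818  0.574]]
```

View pics/c8.png

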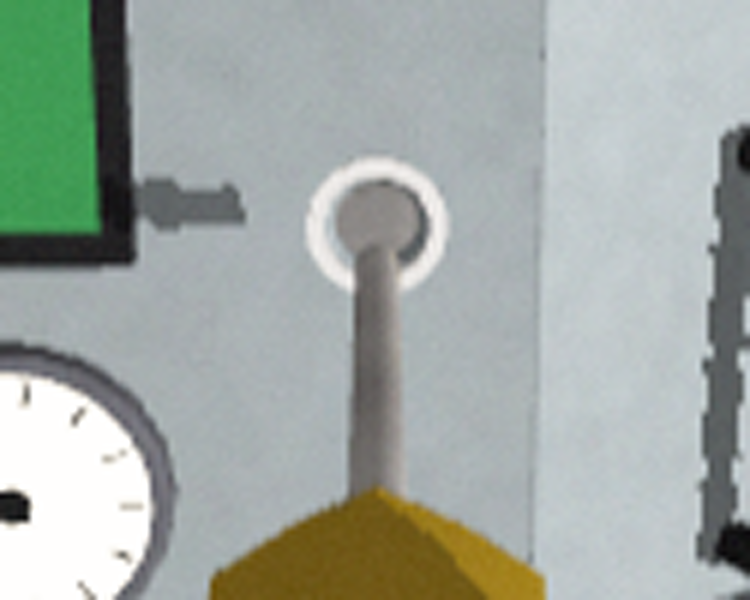

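The tip sits over the ring's lower part in this view. The ring centre is about (322.8,217.8) and the blade tip about (322.7,221), which agrees with a standoff of roughly 20 mm seen obliquely.

```bash
sed -i 's/(vv>v+20)/(vv>v)/' fine.py; python3 fine.py e 322.8 217.8 0 -10.2;python3 fine.py e 322.8 217.8 -30 -10.2|tail -1
```

```text
normal world [-0.569  0.099  0.817] tilt 35.26 yaw -9.85 1236 0.76
hole tool [ -3.2 185.5  -1.1] hole world [613.1 145.2 113.9]
blade dir [-0.055  0.998  0.008] tip tool [ -3.2 165.   -1. ] angle to axis deg 0.26
gap along 20.4 lateral tool [ 1.2  0.1 -0.3]
use yaw -10.2 DELTA (array([ 11.3,  -2.9, -16.8]), array([-0.05,  0.01, -0.07])) axis [ 0.565 -0.102 -0.819]
use yaw -10.2 DELTA (array([ 28.2,  -5.9, -41.4]), array([-0.05,  0.01, -0.07])) axis [ 0.565 -0.102 -0.819]
```

Request:
servo_tool(moves="0.006 -0.0018 -0.0085 0 0 0; 0.0113 -0.0029 -0.0168 0 0 0; 0.017 -0.004 -0.025 0 0 0; 0.0226 -0.0049 -0.0332 0 0 0; 0.0282 -0.0059 -0.0414 0 0 0; 0.0282 -0.0059 -0.0414 0 0 0; 0.0282 -0.0059 -0.0414 0 0 0")

```text
t: 8.2
ee_pos: [538.4, 164.9, 224.2]
orientation: [-0.726, 0.819, -1.646]
ft_force: [-0.2, 0.6, -2.2]
width: 31.1
```

```bash
python3 snap.py f wrist,scene;python3 - <<'E'
from h import *
w=load("f_wrist")
cv2.imwrite("pics/c9.png",cv2.resize(w["pixels"][180:280,260:385,::-1],None,fx=6,fy=6,interpolation=cv2.INTER_CUBIC))
E
```

```text
8.25 [538.4 165.  224.4] [ 0.  -0.5 -1.2] [0.07 0.47 0.04] 31.2 [ 0.48  0.25  2.1  -0.94  0.51  1.45]
[[-0.207  0.553  0.807]
 [-0.977 -0.155 -0.144]
 [ 0.046 -0.818  0.573]]
```

View pics/c9.png

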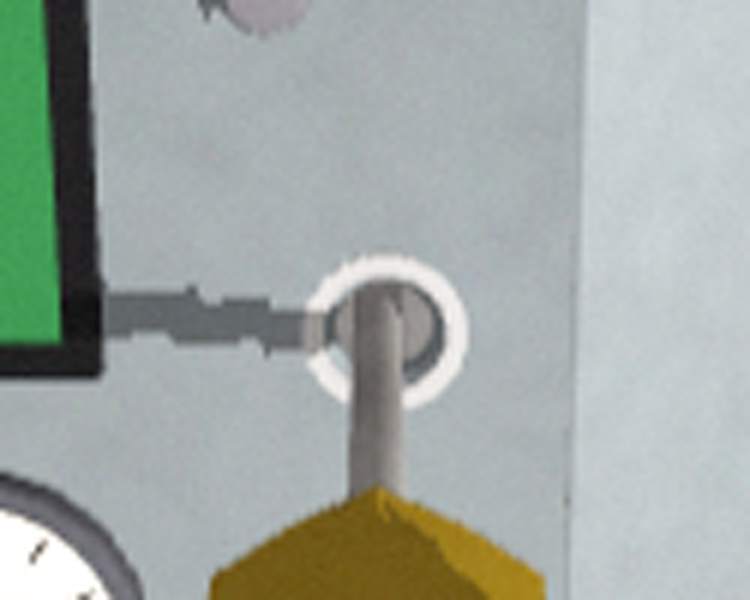

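```bash
python3 fine.py f 324.5 235.5 -65 -10.2
```

```text
normal world [-0.57   0.099  0.815] tilt 35.37 yaw -9.81 1114 0.74
hole tool [ -1.4 134.7   0.2] hole world [613.4 145.4 114.3]
blade dir [-0.092  0.996 -0.003] tip tool [ -5.5 165.   -1.9] angle to axis deg 2.03
gap along -30.5 lateral tool [2.3 0.1 2.2]
use yaw -10.2 DELTA (array([ 20.6,  -6. , -27.1]), array([-0.02, -0.04, -0.11])) axis [ 0.565 -0.102 -0.819]
```

The blade is in the bore with no contact force and about 1.2 mm off centre toward the front. I'll centre it and push in to just short of the pad.

Request:
servo_tool(moves="0.001 -0.0002 0.0007 0 0 0; 0.0052 -0.001 -0.0054 0 0 0; 0.0095 -0.0017 -0.0116 0 0 0; 0.0137 -0.0025 -0.0177 0 0 0; 0.018 -0.0033 -0.0239 0 0 0; 0.018 -0.0033 -0.0239 0 0 0; 0.018 -0.0033 -0.0239 0 0 0")

```text
t: 9.18
ee_pos: [556.4, 161.5, 200.3]
orientation: [-0.726, 0.819, -1.646]
ft_force: [-0.3, 0.5, -0.8]
width: 31.5
```

Request:
servo_tool(moves="0.0011 -0.0002 -0.0016 0 0 0; 0.0023 -0.0004 -0.0033 0 0 0; 0.0034 -0.0006 -0.0049 0 0 0; 0.0045 -0.0008 -0.0066 0 0 0; 0.0045 -0.0008 -0.0066 0 0 0")

```text
t: 9.8
ee_pos: [561.2, 160.9, 194.0]
orientation: [-0.725, 0.818, -1.646]
ft_force: [-1.5, 0.4, 3.3]
width: 31.4
```

```bash
python3 snap.py g wrist,scene
```

```text
9.85 [561.2 160.9 194. ] [-1.4  0.4  3.1] [-0.14  0.09  0.  ] 31.2 [ 0.45  0.33  2.08 -1.04  0.46  1.53]
[[-0.207  0.554  0.807]
 [-0.977 -0.155 -0.144]
 [ 0.045 -0.818  0.573]]
```

View pics/g_wrist.png

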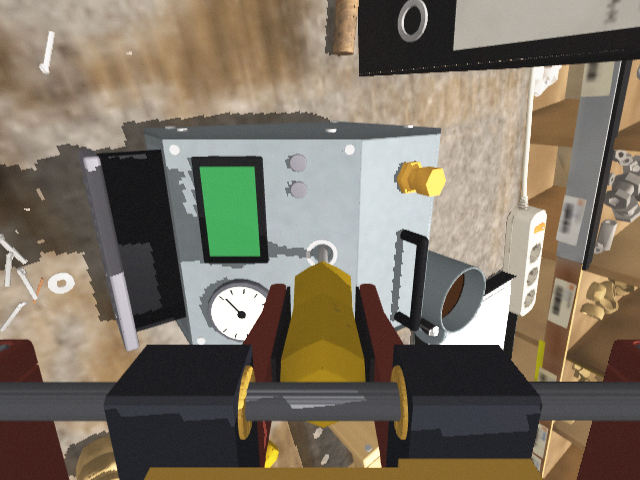

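The tray has sprung out: its front wall runs from (95,160) to (130,345) in this view, and the push force was only about 4 N. Withdrawing straight back along the axis.

Request:
servo_tool(moves="-0.0056 0.001 0.0082 0 0 0; -0.0141 0.0026 0.0205 0 0 0; -0.0226 0.0041 0.0328 0 0 0; -0.0311 0.0056 0.045 0 0 0; -0.0396 0.0072 0.0573 0 0 0; -0.048 0.0087 0.0696 0 0 0; -0.0565 0.0102 0.0819 0 0 0; -0.0565 0.0102 0.0819 0 0 0")

```text
t: 10.9
ee_pos: [504.3, 171.4, 276.9]
orientation: [-0.723, 0.818, -1.645]
ft_force: [0.4, -0.1, -1.3]
width: 31.3
```

```bash
python3 snap.py h wrist,scene; python3 blade.py h | head -8
python3 - <<'E'
from plan import *
o=load("h_obs");E=o["ee_pos"];Ro=R.from_rotvec(o["orientation"]).as_matrix()
b=load("b_obs")
print(delta(E,Ro,np.array([653.2,-184.8,365]),R.from_rotvec(b["orientation"]).as_matrix()))
s=load("h_scene")
cv2.imwrite("pics/c10.png",cv2.resize(s["pixels"][120:310,180:430,::-1],None,fx=3,fy=3))
E
```

```text
10.95 [504.4 171.3 276.3] [ 0.6 -0.9 -1.5] [ 0.04  0.47 -0.01] 31.2 [ 0.53  0.12  2.1  -0.8   0.62  1.32]
[[-0.206  0.554  0.806]
 [-0.977 -0.154 -0.144]
 [ 0.045 -0.818  0.574]]
223 319 325 [ -5.1 159.   -1.8] [ -5.4 158.   -1.8]
226 319 326 [ -4.6 151.3  -1.4] [ -4.8 150.6  -1.4]
229 319 326 [ -4.3 143.3  -1.4] [ -4.5 142.5  -1.4]
232 319 326 [ -4.  135.3  -1.4] [ -4.2 134.6  -1.4]
235 319 326 [ -3.6 128.4  -1.4] [ -3.7 128.1  -1.4]
238 319 326 [ -3.1 122.1  -1.4] [ -3.2 122.   -1.4]
241 319 326 [ -2.9 115.3  -1.4] [ -2.9 115.2  -1.4]
244 319 326 [ -2.6 109.   -1.4] [ -2.8 108.5  -1.4]
(array([ 148.8, -356.1,   88.7]), array([ 5.62, 34.75, 12.38]))
```

View pics/c10.png

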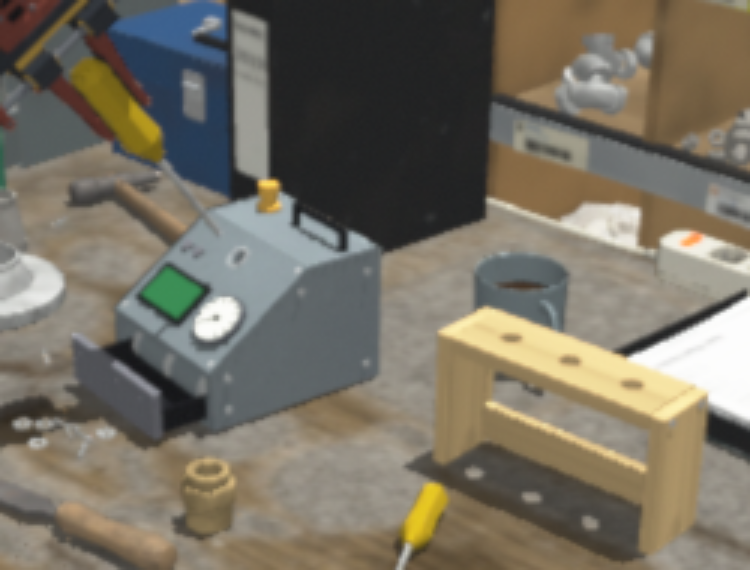

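The tray is out and the screwdriver hasn't slipped in the grip. Returning it to the stand.

Request:
servo_tool(moves="0.006 -0.015 0.03 0.5 3 1; 0.018 -0.043 0.06 0.9 5.8 2.1; 0.031 -0.075 0.089 1.4 8.7 3.1; 0.043 -0.105 0.089 1.9 11.6 4.1; 0.056 -0.135 0.089 2.3 14.5 5.2; 0.068 -0.165 0.089 2.8 17.4 6.2; 0.081 -0.195 0.089 3.3 20.3 7.2; 0.093 -0.225 0.089 3.7 23.2 8.3")

```text
t: 12.0
ee_pos: [597.7, -55.5, 363.8]
orientation: [-1.068, 1.074, -1.353]
ft_force: [-0.1, -0.4, -1.5]
width: 31.2
```

Request:
servo_tool(moves="0.012 -0.03 0 0.4 2.5 0.8; 0.024 -0.06 0 0.8 5 1.7; 0.037 -0.09 0 1.3 7.5 2.7; 0.05 -0.12 0 1.6 9.9 3.5; 0.0558 -0.1311 0 1.9 11.6 4.1; 0.0558 -0.1311 0 1.9 11.6 4.1; 0.0558 -0.1311 0 1.9 11.6 4.1")

```text
t: 12.88
ee_pos: [652.8, -184.7, 363.9]
orientation: [-1.226, 1.189, -1.186]
ft_force: [-1.3, 0.2, -1.7]
width: 31.5
```

```bash
python3 snap.py i wrist
python3 - <<'E'
from plan import *
o=load("i_obs");E=o["ee_pos"];Ro=R.from_rotvec(o["orientation"]).as_matrix()
b=load("b_obs")
print(delta(E,Ro,np.array([653.2,-184.8,365]),R.from_rotvec(b["orientation"]).as_matrix()))
E
```

```text
12.88 [ 652.8 -184.7  363.9] [-1.3  0.2 -1.7] [-0.04  0.08  0.03] 31.5 [-0.29  0.4   1.38 -0.    1.37 -0.32]
[[ 0.03  -0.003  1.   ]
 [-1.    -0.001  0.03 ]
 [ 0.001 -1.    -0.003]]
(array([ 0.4, -0.1,  1.1]), array([ 0.04, -0.15, -0.03]))
```

The blade leans toward +y, so its tip sits about 4 mm off the hole. I'm offsetting the entry by that amount and feeding it back as the blade goes down.

Request:
servo_tool(moves="0 -0.0043 -0.02 0 0 0; 0 -0.0043 -0.04 0 0 0; 0 -0.0043 -0.06 0 0 0; 0 -0.0043 -0.068 0 0 0; 0 -0.0043 -0.068 0 0 0")

```text
t: 13.55
ee_pos: [652.9, -189.3, 295.6]
orientation: [-1.226, 1.189, -1.186]
ft_force: [0.5, 0.3, 0.0]
width: 31.1
```

```bash
python3 snap.py j wrist;python3 - <<'E'
from h import *
w=load("j_wrist")
cv2.imwrite("pics/c11.png",cv2.resize(w["pixels"][180:280,260:385,::-1],None,fx=6,fy=6,interpolation=cv2.INTER_CUBIC))
E
```

```text
13.55 [ 652.9 -189.3  295.6] [0.5 0.3 0. ] [-0.07  0.04 -0.01] 31.1 [-0.3   0.46  1.45 -0.    1.24 -0.33]
[[ 0.03  -0.003  1.   ]
 [-1.    -0.001  0.03 ]
 [ 0.    -1.    -0.003]]
```

View pics/c11.png

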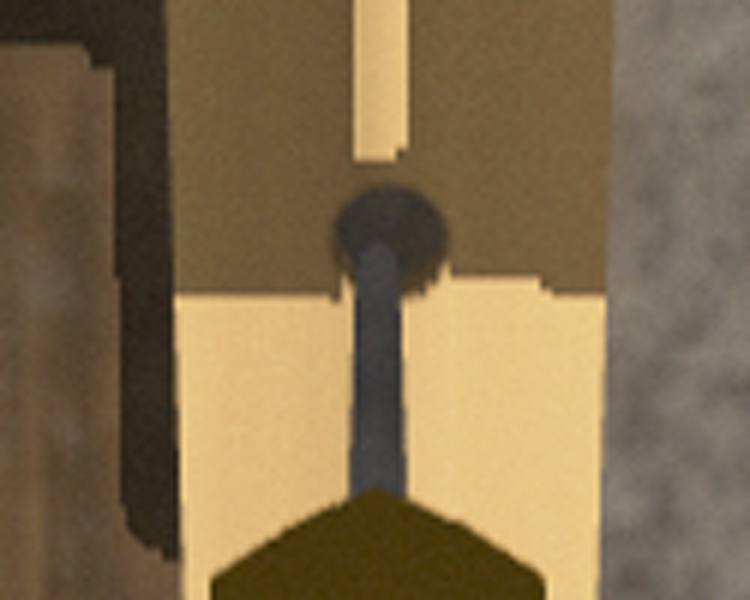

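Run:
```python
from h import *
w=load("j_wrist");o=load("j_obs");E=o["ee_pos"];Ro=R.from_rotvec(o["orientation"]).as_matrix()
h=onz(w,325.,220.,120,o);print(h,"tool",Ro.T@(h-E))
```

```text
[ 653.18811649 -185.41124506  120.        ] tool [ -3.92618186 175.64428002   0.94657431]
```

Request:
servo_tool(moves="0.0015 0.0005 -0.005 0 0 0; 0.0015 0.0008 -0.02 0 0 0; 0.0015 0.0015 -0.035 0 0 0; 0.0015 0.0021 -0.05 0 0 0; 0.0014 0.0028 -0.065 0 0 0; 0.0012 0.0034 -0.08 0 0 0; 0.001 0.004 -0.095 0 0 0; 0.001 0.004 -0.095 0 0 0")

```text
t: 14.6
ee_pos: [653.4, -185.1, 199.9]
orientation: [-1.227, 1.19, -1.185]
ft_force: [0.7, 0.7, -1.1]
width: 31.5
```

Request:
servo_tool(moves="0 0.0002 -0.004 0 0 0; 0 0.0004 -0.008 0 0 0; 0 0.0005 -0.0125 0 0 0; 0 0.0005 -0.014 0 0 0; 0 0.0005 -0.014 0 0 0")

```text
t: 15.22
ee_pos: [654.2, -184.9, 187.6]
orientation: [-1.225, 1.188, -1.187]
ft_force: [-0.2, 0.8, -1.0]
width: 30.8
```

```bash
python3 snap.py k wrist,scene;python3 - <<'E'
from h import *
s=load("k_scene")
cv2.imwrite("pics/c12.png",cv2.resize(s["pixels"][150:320,300:430,::-1],None,fx=3.5,fy=3.5))
E
```

```text
15.28 [ 654.3 -184.9  187.7] [ 0.6  0.9 -1.6] [-0.07  0.03  0.03] 31.2 [-0.29  0.56  1.54 -0.    1.05 -0.32]
[[ 0.03  -0.002  1.   ]
 [-1.    -0.001  0.03 ]
 [ 0.001 -1.    -0.002]]
```

View pics/c12.png

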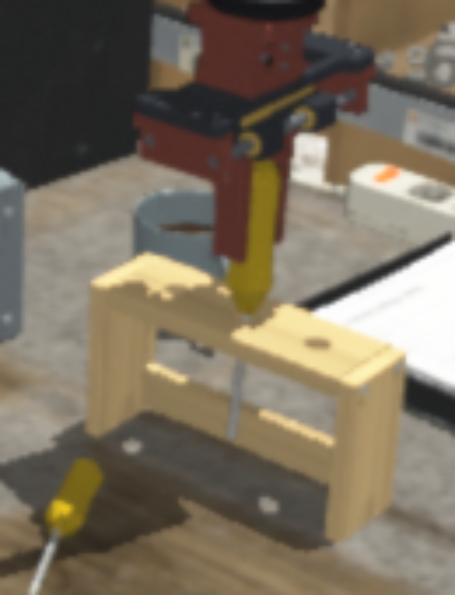

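The blade is through the middle hole, with the handle about 2 mm above the board. Seating it and opening the gripper.

Request:
servo_tool(moves="0 0 -0.001 0 0 0; 0 0 -0.0018 0 0 0; 0 0 -0.0018 0 0 0; 0 0 -0.0018 0 0 0")

```text
t: 15.82
ee_pos: [654.2, -184.9, 185.9]
orientation: [-1.225, 1.188, -1.187]
ft_force: [0.6, 0.7, -0.8]
width: 31.3
```

Request:
servo_tool(moves="0 0 0 0 0 0;0 0 0 0 0 0;0 0 0 0 0 0;0 0 0 0 0 0;0 0 0 0 0 0;0 0 0 0 0 0", hand=0)

```text
t: 16.58
ee_pos: [654.2, -184.9, 185.8]
orientation: [-1.225, 1.188, -1.187]
ft_force: [-0.6, -0.2, -0.2]
width: 86.3
```

```bash
python3 snap.py l wrist,scene
```

```text
16.62 [ 654.2 -184.9  185.9] [-0.1  0.2 -1. ] [-0.09  0.03 -0.01] 87.3 [-0.29  0.56  1.54 -0.    1.04 -0.32]
[[ 0.03  -0.002  1.   ]
 [-1.    -0.001  0.03 ]
 [ 0.001 -1.    -0.002]]
```

View pics/l_wrist.png

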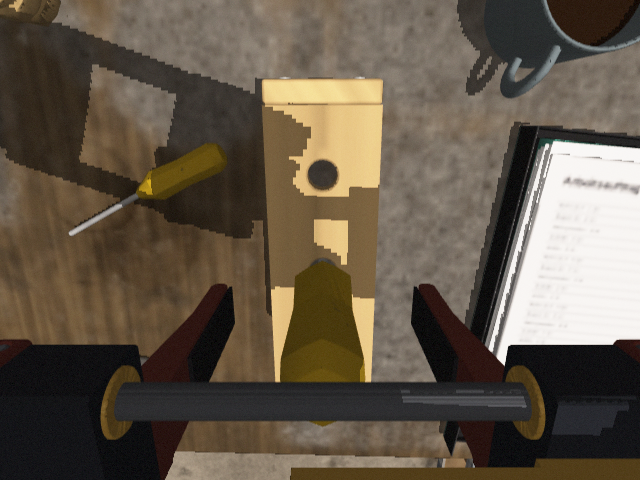

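Released cleanly, and the handle is standing upright in the hole. Going up and over to the tray.

Request:
servo_tool(moves="0 0 0.03 0 0 0; 0 0 0.07 0 0 0; 0 0 0.12 0 0 0; 0 0 0.165 0 0 0; -0.015 0.032 0.18 0 0 -1; -0.035 0.075 0.18 0 0 -2.5; -0.055 0.118 0.18 0 0 -4; -0.075 0.161 0.18 0 0 -5.5")

```text
t: 17.68
ee_pos: [578.4, -22.7, 366.0]
orientation: [-1.178, 1.259, -1.258]
ft_force: [-0.2, 0.6, 0.3]
width: 87.7
```

Request:
servo_tool(moves="-0.02 0.043 0 0 0 -1.5; -0.04 0.086 -0.01 0 0 -3; -0.06 0.129 -0.04 0 0 -4.5; -0.08 0.172 -0.08 0 0 -6.4; -0.089 0.192 -0.12 0 0 -6.4; -0.089 0.192 -0.15 0 0 -6.4; -0.089 0.192 -0.15 0 0 -6.4; -0.089 0.192 -0.15 0 0 -6.4", hand=140)

```text
t: 18.68
ee_pos: [491.0, 168.1, 217.0]
orientation: [-1.12, 1.339, -1.339]
ft_force: [0.8, 0.5, -0.1]
width: 39.6
```

```bash
python3 snap.py m wrist,scene
```

```text
18.73 [491.3 168.1 217.3] [1.  0.  0.9] [-0.11  0.02 -0.03] 39.6 [ 0.31  0.3   1.88 -0.    0.96  0.48]
[[-0.177  0.     0.984]
 [-0.984  0.    -0.177]
 [-0.    -1.     0.   ]]
```

View pics/m_wrist.png

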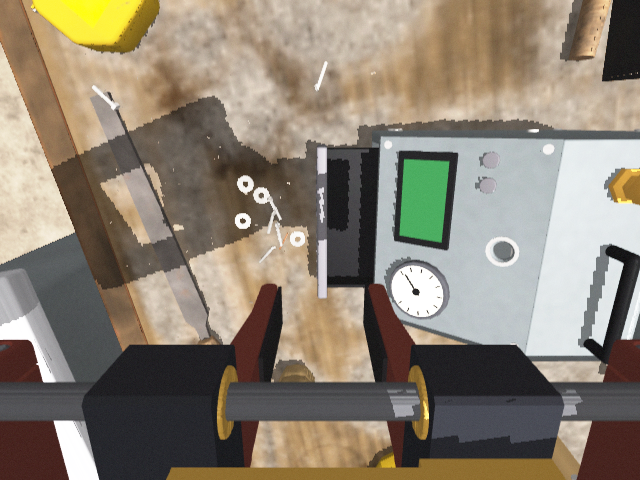

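View pics/m_scene.png

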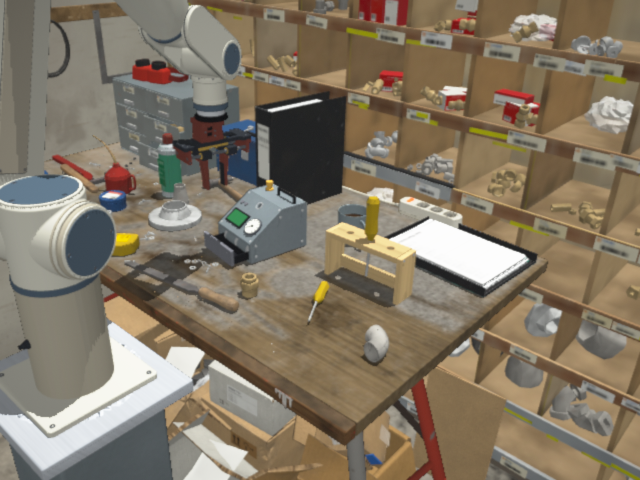

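The wrist view shows the tray's front wall from (321,148) to (322,297), midway between the jaws at column 322. The scene view shows the screwdriver standing in the middle hole and the tray about half out.

Run:
```python
from h import *
w=load("m_wrist");o=load("m_obs");E=o["ee_pos"]
for u,v in [(322,148),(322.5,297),(322.3,222.5)]:print(onz(w,u,v,50,o))
from blade import toolcloud
C=cloud(w,o);q=C[160:290,316:329].reshape(-1,3);q=q[(q[:,2]>42)];print(len(q),q.mean(0),q[:,2].max())
```

```text
[501.20445243 233.18308037  50.        ]
[478.17263314 102.3908325   50.        ]
[490.44613513 171.84091862  50.        ]
1306 [489.35154424 169.77539854  51.00469374] 359.9055235400523
```

Request:
servo_tool(moves="-0.001 0.001 -0.04 0 0 0; -0.001 0.001 -0.08 0 0 0; -0.001 0.001 -0.115 0 0 0; -0.001 0.001 -0.14 0 0 0; -0.001 0.001 -0.155 0 0 0; -0.001 0.001 -0.163 0 0 0; -0.001 0.001 -0.163 0 0 0; -0.001 0.001 -0.163 0 0 0")

```text
t: 19.77
ee_pos: [489.8, 169.3, 53.7]
orientation: [-1.12, 1.339, -1.339]
ft_force: [-0.0, 0.0, -0.3]
width: 39.5
```

Request:
servo_tool(moves="0 0 0 0 0 0;0 0 0 0 0 0;0 0 0 0 0 0;0 0 0 0 0 0;0 0 0 0 0 0", hand=255)

```text
t: 20.4
ee_pos: [489.5, 169.1, 53.0]
orientation: [-1.121, 1.339, -1.339]
ft_force: [1.5, -0.8, 2.4]
width: 8.8
```

```bash
python3 snap.py n wrist
```

```text
20.4 [489.5 169.1  53. ] [ 1.5 -0.8  2.4] [-0.18 -0.01  0.09] 8.8 [ 0.31  0.57  1.96 -0.    0.61  0.49]
[[-0.177 -0.001  0.984]
 [-0.984 -0.001 -0.177]
 [ 0.001 -1.    -0.001]]
```

View pics/n_wrist.png

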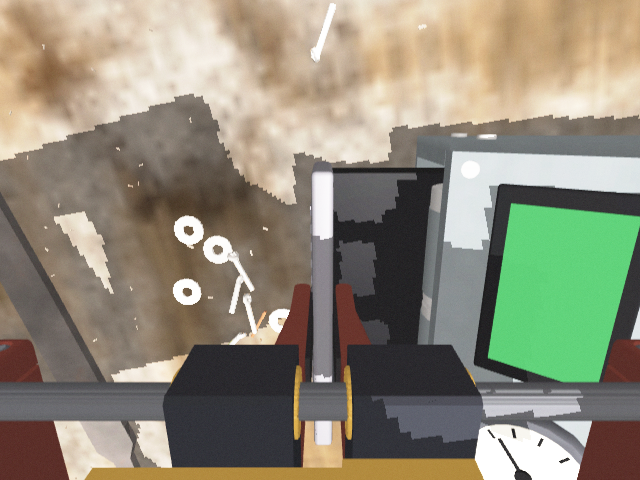

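The wall is pinched at 8.8 mm opening. Pulling along the recorder's -x.

Request:
servo_tool(moves="-0.0059 0.0011 0 0 0 0; -0.0118 0.0021 0 0 0 0; -0.0177 0.0032 0 0 0 0; -0.0236 0.0042 0 0 0 0; -0.0295 0.0053 0 0 0 0; -0.0354 0.0064 0 0 0 0; -0.0394 0.0071 0 0 0 0; -0.0394 0.0071 0 0 0 0")

```text
t: 21.45
ee_pos: [448.9, 176.3, 52.9]
orientation: [-1.123, 1.341, -1.338]
ft_force: [-1.0, -1.0, 8.0]
width: 8.7
```

Request:
servo_tool(moves="-0.002 0.0004 0 0 0 0; -0.004 0.0007 0 0 0 0; -0.005 0.0009 0 0 0 0; -0.005 0.0009 0 0 0 0")

```text
t: 21.95
ee_pos: [446.6, 176.8, 53.0]
orientation: [-1.119, 1.337, -1.34]
ft_force: [9.8, -8.9, -0.4]
width: 8.5
```

Request:
servo_tool(moves="-0.001 0.0002 0 0 0 0; -0.002 0.0004 0 0 0 0; -0.002 0.0004 0 0 0 0; -0.002 0.0004 0 0 0 0")

```text
t: 22.45
ee_pos: [446.5, 176.9, 53.0]
orientation: [-1.117, 1.334, -1.341]
ft_force: [17.6, -14.7, -6.4]
width: 8.8
```

```bash
python3 snap.py p wrist,scene
```

```text
22.5 [446.6 176.9  53.1] [ 16.6 -15.5  -6.9] [-2.69 -2.58 -0.01] 8.6 [ 0.35  0.54  2.05 -0.    0.55  0.53]
[[-0.176  0.005  0.984]
 [-0.984 -0.    -0.176]
 [-0.001 -1.     0.005]]
```

View pics/p_wrist.png

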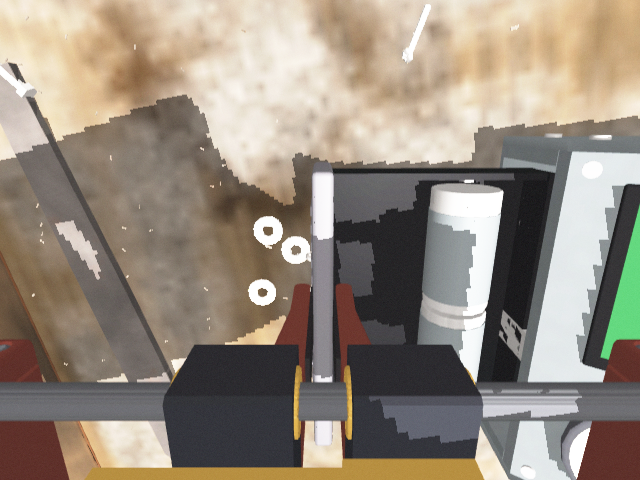

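The tray is at its stop: more command added force (about 23 N) but no motion. The slide works out at about 94 mm. Relaxing the tension, then letting go and lifting.

Request:
servo_tool(moves="0.0015 -0.0003 0 0 0 0; 0.0015 -0.0003 0 0 0 0")

```text
t: 22.8
ee_pos: [446.6, 176.8, 53.0]
orientation: [-1.118, 1.337, -1.34]
ft_force: [11.2, -10.4, -2.0]
width: 8.8
```

Request:
servo_tool(moves="0 0 0 0 0 0;0 0 0 0 0 0;0 0 0 0 0 0;0 0 0 0 0 0", hand=140)

```text
t: 23.3
ee_pos: [443.9, 177.3, 52.7]
orientation: [-1.122, 1.34, -1.338]
ft_force: [0.4, 0.2, 0.4]
width: 39.5
```

Request:
servo_tool(moves="0 0 0.02 0 0 0;0 0 0.05 0 0 0;0 0 0.09 0 0 0;0 0 0.14 0 0 0;0 0 0.19 0 0 0;0 0 0.22 0 0 0;0 0 0.22 0 0 0;0 0 0.22 0 0 0")

```text
t: 24.3
ee_pos: [443.5, 177.0, 271.9]
orientation: [-1.123, 1.341, -1.338]
ft_force: [0.5, -0.6, 0.9]
width: 39.5
```

```bash
python3 snap.py q wrist,scene,top;python3 - <<'E'
from h import *
w=load("q_wrist");o=load("q_obs")
C=cloud(w,o)
# wall top: z 44..56
m=(C[...,2]>44)&(C[...,2]<58)
v,u=np.nonzero(m);P=C[m];k=(abs(P[:,0]-446)<35)&(abs(P[:,1]-177)<75);print(k.sum(),P[k].mean(0))
X=np.array([.984,-.177]);r=(P[k][:,:2]-[632.9,141.8])@X;print("rec x hist",np.percentile(r,[2,25,50,75,98]))
a=load("top0");b=load("q_top");d=cv2.absdiff(a["pixels"],b["pixels"]).max(2)
cv2.imwrite("pics/diff.png",d*2)
E
```

```text
24.4 [443.4 176.9 271.3] [-0.2  0.4 -0.4] [-0.06  0.06 -0.02] 39.6 [0.35 0.17 1.92 0.   1.06 0.53]
[[-0.177 -0.005  0.984]
 [-0.984 -0.002 -0.177]
 [ 0.002 -1.    -0.004]]
1176 [444.88575942 178.49263018  48.86680604]
rec x hist [-195.60493051 -193.61600408 -191.52740664 -189.32352002 -187.17254904]
```

View pics/q_top.png

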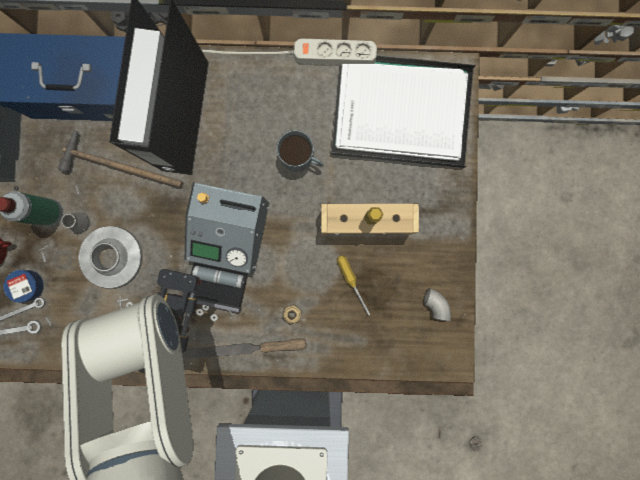

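View pics/q_scene.png

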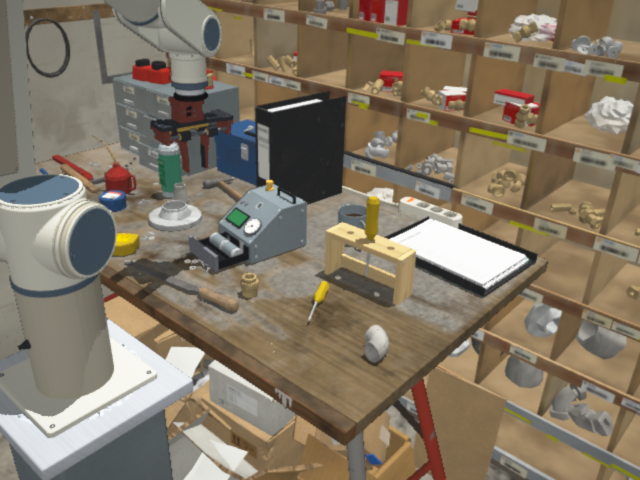

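View pics/q_wrist.png

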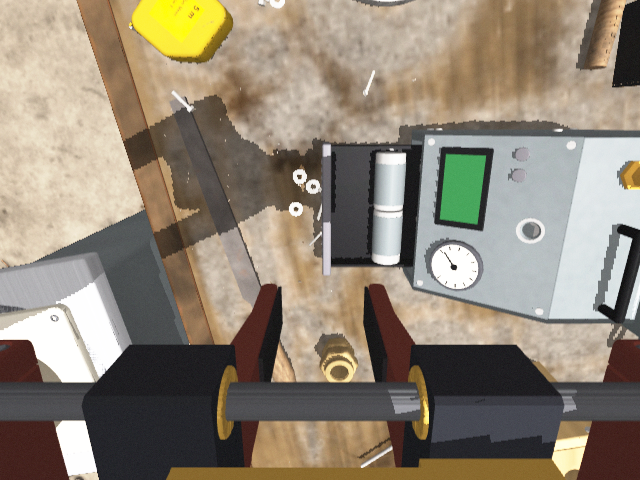

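The tray's wall centre measures 191 mm ahead of the recorder's origin, which puts the slide at about 95 mm, its stop. The screwdriver stands in the middle hole. The mug (295,150), union (292,315) and elbow (437,305) are at their original pixels, and the arm is clear.

```bash
python3 -c "
from workcell import ctrl
print(ctrl.close_job())"
```

```text
the job is handed in; nothing more can be done
None
```

The job is done and handed in at about 24 s of the 72 s allowed. `close_job()` gave no verdict.

- **Latch:** I took the larger screwdriver from the stand and pushed its blade straight in through the access hole. The latch tripped with about 4 N measured at the wrist, and the tray sprang out.
- **Screwdriver:** It is back upright in the middle hole, as the last scene and top pictures show.
- **Tray:** I pulled it until extra pull, up to about 23 N, no longer moved it. The slide measures 94 mm from the arm pose and 96 mm from the wrist camera, against a stop at 95 mm, so the two agree within the calibration error.
- **Bystanders:** The mug, union and elbow are at the same pixels in the top view as at the start.

Two things were slightly off. While the tray was held against its stop there was about 15 N of sideways force, which vanished when I opened the gripper. Some small washers and pins on the bench lay in the tray's path and may have been nudged; I did not compare them with the start.

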